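Mock up a stacked frame corner around a painting

TASK

Mock up the stacked frame on the lower right-hand corner of the little painting (lower right as you see the picture the right way up, sky at the top): first the gilt fillet, then the cream linen liner outside it, then the walnut frame outside that. Each corner sample lies face up and flat on the bench, square to the piece inside it, with its lip overlapping the edge of that piece along both arms; set each one down rather than dropping it. Leave the paperweight, the zinc bracket and the chrome joiner where they are.

Things in the scene. Friction and masses are not known exactly. Their poses are not given: they have to be found in the camera images.
- painting: Landscape on board, 100 mm tall, 90 wide, 6 thick, face up, stuck to the bench: blue sky and sun at top, green grass, house and tree below. Origin: its lower right corner (picture the right way up), bench level; +x runs up the picture's right edge, +y along its lower edge to the left. Fillet parallel to it, fillet origin ideally at (-5,-5) mm here: 5 mm gap, 7 mm of lip over it.
- fillet: Smallest, gilt (gold) corner sample: L of two equal arms along own +x and +y, face up, 20-45 g. Origin: underside, inner corner of the L's body; arms reach 60 mm. Body 10 mm wide outward (outer corner (-10,-10)), 20 mm high. Lip overhangs 12 mm inward, 8 to 18 mm above the bench: arm 22 mm wide on top; grip across it 34 mm along. Painting fits under its lip. Liner origin ideally at (-15,-15) mm here.
- liner: Middle, cream linen corner sample: L of two equal arms along own +x and +y, face up, 50-110 g. Origin: underside, inner corner of the L's body; arms reach 75 mm. Body 20 mm wide outward (outer corner (-20,-20)), 34 mm high. Lip overhangs 12 mm inward, 22 to 32 mm above the bench: arm 32 mm wide on top; grip across it 34 mm along. Fillet fits under its lip. Frame origin ideally at (-25,-25) mm here.
- frame: Largest, dark walnut corner sample: L of two equal arms along own +x and +y, face up, 130-270 g. Origin: underside, inner corner of the L's body; arms reach 90 mm. Body 30 mm wide outward (outer corner (-30,-30)), 50 mm high. Lip overhangs 12 mm inward, 36 to 48 mm above the bench: arm 42 mm wide on top; grip across it 34 mm along. Liner fits under its lip.
- paperweight: Green glass paperweight, a dome 70 mm across and 42 mm high, origin at the centre of its underside. Bystander, leave alone.
- bracket: Cast zinc hanging bracket, dull grey, a strap 80 x 24 x 5 mm with a raised middle and loop up to 17 mm high; origin at the centre of its underside, long side along x. Bystander, leave alone.
- joiner: Chrome corner joiner, a small flat L of metal with four screws, legs 54 mm long and 16 mm wide from its corner, 9 mm high in all; origin under the corner where the legs' centre lines meet, legs along +x and +y. Bystander, leave alone.
Mind the look-alikes: they are no part of the job. Leave any purple or red look-alike of the frame alone. Several things have the shape of the liner; the one meant has the colours described above.

How it is judged:
On the way, in this order (a step that is already met when the one before it is completed fails the run):
1. the gilt fillet lies round the painting's lower right corner and is let go (x of fillet in the frame of painting between -0.011 and 0.0015 m and y of fillet in the frame of painting between -0.011 and 0.0015 m and angle between the x axis of fillet and the x axis of painting, either way round below 0.1 rad and height (world z) of fillet below 0.004 m and angle between fillet's own z axis and vertical below 0.06 rad and linear speed of fillet below 0.03 m/s and contact force between the fingers and fillet below 0.2 N), for 0.2 s.
2. then the linen liner lies round the fillet and is let go, the fillet still in place (x of fillet in the frame of painting between -0.011 and 0.0015 m and y of fillet in the frame of painting between -0.011 and 0.0015 m and angle between the x axis of fillet and the x axis of painting, either way round below 0.1 rad and height (world z) of each of fillet, liner below 0.004 m and angle between each of fillet, liner's own z axis and vertical below 0.06 rad and x of liner in the frame of fillet between -0.021 and -0.0085 m and y of liner in the frame of fillet between -0.021 and -0.0085 m and angle between the x axis of liner and the x axis of fillet, either way round below 0.1 rad and linear speed of liner below 0.03 m/s and contact force between the fingers and liner below 0.2 N), for 0.2 s.
3. then the walnut frame lies round the liner and is let go, the others still in place (x of fillet in the frame of painting between -0.011 and 0.0015 m and y of fillet in the frame of painting between -0.011 and 0.0015 m and angle between the x axis of fillet and the x axis of painting, either way round below 0.1 rad and height (world z) of each of fillet, liner, frame below 0.004 m and angle between each of fillet, liner, frame's own z axis and vertical below 0.06 rad and x of liner in the frame of fillet between -0.021 and -0.0085 m and y of liner in the frame of fillet between -0.021 and -0.0085 m and angle between the x axis of liner and the x axis of fillet, either way round below 0.1 rad and x of frame in the frame of liner between -0.031 and -0.0185 m and y of frame in the frame of liner between -0.031 and -0.0185 m and angle between the x axis of frame and the x axis of liner, either way round below 0.1 rad and linear speed of frame below 0.03 m/s and contact force between the fingers and frame below 0.2 N), for 0.2 s.
At the end, for the whole second after the job is handed in: Fillet round the painting's corner, liner round it, frame round that: each gap below the lip 0 to 11 mm (1.5 mm allowance) along both axes, axes parallel within 0.10 rad, each flat on the bench (origin under 4 mm high, tilt under 0.06 rad), let go and at rest (all of step 3 and linear speed of each of fillet, liner below 0.03 m/s and contact force between the fingers and fillet below 0.2 N and contact force between the fingers and liner below 0.2 N); the robot touches nothing.
It fails at once if the paperweight is moved by more than 20 mm (distance of paperweight from where it was at the start of the episode above 0.02 m).
It fails at once if the bracket is moved by more than 20 mm (distance of bracket from where it was at the start of the episode above 0.02 m).
It fails at once if the joiner is moved by more than 20 mm (distance of joiner from where it was at the start of the episode above 0.02 m).
It fails at once if a corner sample is dropped (faster than 0.6 m/s within 30 mm of the bench) ((height (world z) of fillet below 0.03 m and linear speed of fillet above 0.6 m/s) or (height (world z) of liner below 0.03 m and linear speed of liner above 0.6 m/s) or (height (world z) of frame below 0.03 m and linear speed of frame above 0.6 m/s)).
It also fails if it takes over 86 s, if anything falls off the work surface, if the arm or the gripper's body presses on something with over 40 N, if the wrist force passes 120 N, or if a joint passes its speed limit or range.

ROBOT

A 7-joint arm with a two-finger parallel gripper is mounted at the origin on the work surface. World frame = base frame: x ahead of the robot, y to its left, z up, the work surface at z = 0. Lengths are in m, angles in rad, forces in N, time in s.
With the tool pointing down it reaches from about 0.4 to 0.85 m from the base axis. Payload 4.5 kg.
Tool frame: the origin (TCP) lies on the centre line of the jaws, within the pads' length; the fingertips stand 8 mm ahead of it and the grasp point (between the pads) lies 11 mm behind it; z points along the fingers, x is the direction in which the jaws open and shut, and the axes are right-handed (so a half turn about z gives the same grasp; the last joint's range is limited). The gripper opens to 88 mm and grips with 3 to 60 N. Pads are 18 mm wide; open, the fingers measure 123 mm over their backs; the gripper's body (75 mm by 187 mm) begins 45 mm behind the grasp point.
Start: joints at [-1.269, 0.689, -0.195, 1.565, 0.157, 0.902, -0.215], TCP at [0.165, 0.603, 0.247] pointing down, gripper open.
Joint ranges: [-3.01, 3.01], [-0.46, 2.08], [-1.47, 1.51], [0.13, 2.56], [-1, 4.14], [0.04, 2.09], [-2.66, 2.66]. Speed limits (rad/s): [2.57, 2.57, 3.14, 3.14, 3.14, 3.14, 3.14].

INTERFACE

Orientations are given as a unit quaternion [x, y, z, w].
In Python, from plant import r gives the robot as it stands.
- The arm moves only by the shell command python3 -m pendant 'ROWS' [FORCE]. ROWS is JSON, a list of rows, each a list of 3 entries, a list of its own where there are three numbers: the turn, a rotation vector about the tool's x, y, z in rad, then the shift along the tool's x, y, z in m, then the opening, from 0 (shut) to 1 (fully open). In form: [[[wx, wy, wz], [tx, ty, tz], claw], ...]. A call has 1 to 10 rows; each row is the pose to reach, as a shift and turn from the pose commanded when the call began, along the tool's axes at that moment; what a row does not reach only later rows make up. A row lasts 1/10 s, in which the tool goes at most 50 mm and 8.59 degrees, less where a joint would pass 70% of its speed; a pose out of reach is approached as far as the arm can. A call with a gripper value outside its range is refused whole. The fingers move at their own pace and stop on an object; FORCE is the grip in N (left out, the last holds). Time passes only in rows, so rows that repeat a pose let the fingers close. It gives the time, the measured TCP pose, the force and the opening at its end, in the units of the state.
- r.get_state(): the state, without advancing time (a new reading comes with each control period).
- r.snapshot(name): name is "scene" or "top" or "wrist"; returns a dict with "image" (400x640x3 uint8, red, green, blue), "mtx" (3x3 intrinsics, pixels), "R" (3x3) and "t" (3): a world point X has camera coordinates R X + t; the wrist camera has in their place "T_tool_cam" (4x4, takes a point from camera to tool coordinates, whose origin is the TCP and whose axes are the tool frame's). Camera axes: x right, y down, z forward; pixel columns grow to the right and rows downward; lengths in m; the calibration is good to about 2 mm. The wrist camera is an equidistant fisheye: a pixel r from the principal point sees the ray r / f radians off the axis. A picture is of the moment at which its call begins: read the wrist's pose just before it. There is no depth.
- r.finish_job(): hands the job in, once; it reports no verdict.
The state is a dict: "clock": time; "q": joint angles; "qd": joint speeds; "joint_torque": joint torques, N m; "tool_pos": TCP position; "eef_rot": TCP orientation; "contact_force": force on the tool from outside, world axes, zero at the start; "moment": the same for the moment, N m; "opening": opening from 0.0 (shut) to 1.0 (fully open).
Only numpy, scipy, OpenCV 4.12 (cv2) and the standard library are available. Lean on these libraries where they do the work, as an engineer would, in place of code of your own. Each camera call takes 0.05 s, during which the arm holds its last target. There are 200 camera calls.

## Working session

There is one attempt and no reset: what is moved stays moved. The work goes in short steps, Python scripts to look and compute and a shell command to move; the robot and the scene stay as the last step left them, time stands still between calls to the robot, and variables do not carry over. Pictures are saved under pics/ and viewed, about 12 in all and at most 16, crops included, and the job is handed in when it is done.

```bash
ls; mkdir -p pics; python3 - <<'E'
from plant import r
import cv2,pickle
s=r.get_state();print({k:s[k] for k in('clock','tool_pos','eef_rot','opening')})
d={n:r.snapshot(n) for n in('scene','top')}
pickle.dump(d,open('d0.pkl','wb'))
for n in d:
    cv2.imwrite(f'pics/{n}0.png',d[n]['image'][:,:,::-1]); print(n,d[n]['mtx'],d[n]['R'],d[n]['t'])
E
```

```text
pics
{'clock': 0.0, 'tool_pos': array([0.1653077 , 0.60212702, 0.2459278 ]), 'eef_rot': array([ 7.95164254e-01,  6.06393441e-01, -6.58110672e-04,  6.09055818e-04]), 'opening': 0.99976263443737}
scene [[427.56949861   0.         317.5680883 ]
 [  0.         427.56949861 193.07559915]
 [  0.           0.           1.        ]] [[ 0.54912853  0.83555453  0.01750671]
 [ 0.59061823 -0.3731648  -0.71548455]
 [-0.59129347  0.40323275 -0.69840918]] [-0.31653678 -0.29927643  1.53019055]
top [[426.66684277   0.         322.83703074]
 [  0.         426.66684277 204.92527518]
 [  0.           0.           1.        ]] [[ 0.02404135 -0.99969006  0.00646465]
 [-0.99176849 -0.02466335 -0.12564628]
 [ 0.12576677 -0.00339073 -0.99205404]] [-0.01276011  0.54488029  1.05912342]
```

View pics/top0.png

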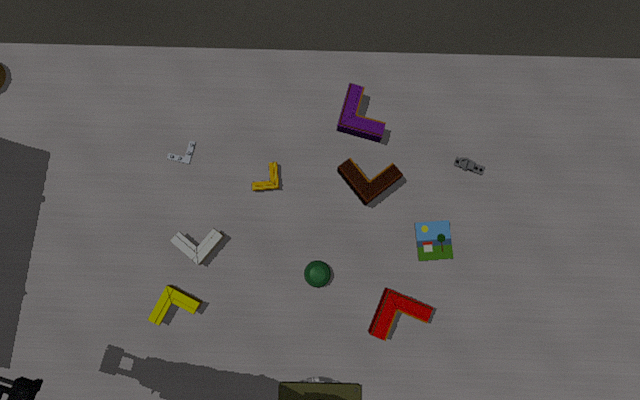

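View pics/scene0.png

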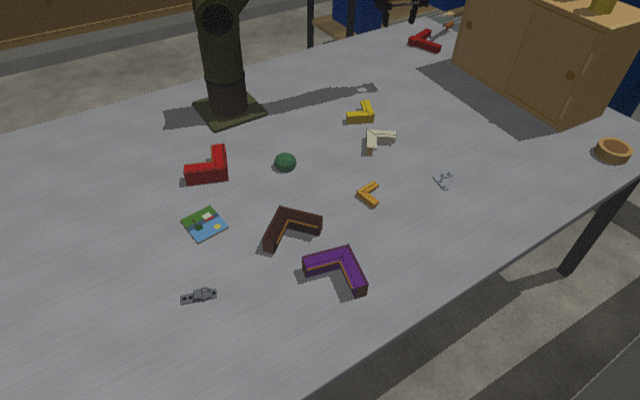

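The top view has the sky up: painting around (434,241), its lower right corner near (452,259). The fillet is at (268,180), the cream liner at (198,245) and the walnut frame at (370,182). Look-alikes are yellow (173,303), red (400,313) and purple (360,113). The paperweight is at (317,273), the bracket at (469,166) and the joiner at (185,155).

```bash
cat > h.py <<'E'
import numpy as np,cv2,pickle
from scipy.spatial.transform import Rotation as Ro
from plant import r
DIM=dict(fillet=(10,60,20),liner=(20,75,34),frame=(30,90,50))
HSV=dict(fillet=((18,150,110),(24,255,255)),liner=((0,0,130),(40,70,255)),frame=((0,80,15),(16,255,140)),painting=None)
def rays(snap,px,pose=None):
    px=np.asarray(px,float).reshape(-1,2);K=snap['mtx']
    u=(px-[K[0,2],K[1,2]])/[K[0,0],K[1,1]]
    if 'R' in snap:
        d=np.c_[u,np.ones(len(u))]@snap['R'];o=-snap['R'].T@snap['t']
    else:
        th=np.linalg.norm(u,axis=1,keepdims=True)
        d=np.c_[u*np.sinc(th/np.pi),np.cos(th)]
        p,q=pose;Rw=Ro.from_quat(q).as_matrix();T=snap['T_tool_cam']
        o=Rw@T[:3,3]+p;d=d@(Rw@T[:3,:3]).T
    return o,d
def cast(snap,px,z,pose=None):
    o,d=rays(snap,px,pose);s=(z-o[2])/d[:,2];return (o+s[:,None]*d)[:,:2]
def blobs(img,lo,hi,amin=60):
    m=cv2.inRange(cv2.cvtColor(img,cv2.COLOR_RGB2HSV),np.array(lo),np.array(hi))
    m=cv2.morphologyEx(m,cv2.MORPH_CLOSE,np.ones((5,5)))
    c,_=cv2.findContours(m,cv2.RETR_EXTERNAL,cv2.CHAIN_APPROX_NONE)
    return m,sorted([x for x in c if cv2.contourArea(x)>amin],key=cv2.contourArea,reverse=True)
def rigid(A,B):
    a,b=A.mean(0),B.mean(0);U,_,Vt=np.linalg.svd((A-a).T@(B-b));D=np.diag([1,np.linalg.det(U@Vt)])
    R=(U@D@Vt).T;t=b-R@a;return np.arctan2(R[1,0],R[0,0]),t,np.linalg.norm(A@R.T+t-B,axis=1)
def fitL(name,P):
    """P contour in world (top plane). hexagon by approxPolyDP, matched to the known corners"""
    w,L,h=np.array(DIM[name])/1000
    M=np.array([(-w,-w),(L,-w),(L,.012),(.012,.012),(.012,L),(-w,L)])
    c=(P*1e4).astype(np.float32).reshape(-1,1,2)
    for e in np.linspace(20,200,60):
        a=cv2.approxPolyDP(c,e,True).reshape(-1,2)/1e4
        if len(a)<=6:break
    if len(a)!=6:return None
    best=None
    for b in(a,a[::-1]):
        for k in range(6):
            f=rigid(M,np.roll(b,k,0))
            if best is None or (f[2]**2).sum()<(best[2]**2).sum():best=f
    return best
def go(p,yaw_jaw,st=None):
    """print tool-frame shift and turn bringing TCP to p, jaw axis (mod pi) to yaw_jaw, tool down"""
    s=st or r.get_state();R0=Ro.from_quat(s['eef_rot']);x=R0.as_matrix()[:,0]
    d=(yaw_jaw-np.arctan2(x[1],x[0])+np.pi/2)%np.pi-np.pi/2
    yw=np.arctan2(x[1],x[0])+d
    Rt=np.array([[np.cos(yw),np.sin(yw),0],[np.sin(yw),-np.cos(yw),0],[0,0,-1]]).T
    Rt=np.c_[[np.cos(yw),np.sin(yw),0],[np.sin(yw),-np.cos(yw),0],[0,0,-1]]
    t=R0.inv().apply(np.array(p)-s['tool_pos']);w=(R0.inv()*Ro.from_matrix(Rt)).as_rotvec()
    print('turn',w.round(3),'shift',t.round(4),'q7',round(s['q'][6],2))
E
python3 - <<'E'
from h import *
d=pickle.load(open('d0.pkl','rb'));t=d['top'];im=t['image']
hsv=cv2.cvtColor(im,cv2.COLOR_RGB2HSV)
for n,p in dict(fillet=(264,186),liner=(208,245),frame=(368,192),sky=(440,226),grass=(422,256),bench=(250,250)).items():print(n,hsv[p[1],p[0]])
for n in DIM:
    h=DIM[n][2]/1000
    m,c=blobs(im,*HSV[n])
    for x in c[:4]:
        if cv2.contourArea(x)>3000:continue
        f=fitL(n,cast(t,x.reshape(-1,2),h));print(n,cv2.contourArea(x),x.reshape(-1,2).mean(0).round(),f and (np.degrees(f[0]).round(1),f[1].round(4),(f[2]*1000).round(1)))
m,c=blobs(im,(30,60,40),(125,255,255))
for x in c[:4]:
    P=cast(t,x.reshape(-1,2),.006);q=cv2.minAreaRect((P*1000).astype(np.float32));print('paint',x.reshape(-1,2).mean(0).round(),q,cv2.boxPoints(q).round().tolist())
E
```

```text
fillet [ 26 209 139]
liner [ 70   6 134]
frame [ 11 205  41]
sky [102 132 135]
grass [ 49 183  88]
bench [  6  12 108]
fillet 260.0 [267. 179.] (np.float64(7.0), array([0.5989, 0.1279]), array([5.7, 4.3, 3.6, 1.1, 4.6, 2.5]))
liner 479.0 [196. 245.] (np.float64(-37.3), array([0.4084, 0.3127]), array([17.4,  8. , 14.3,  7.8, 17.3,  8.3]))
frame 1410.0 [397. 313.] (np.float64(157.4), array([ 0.3032, -0.1791]), array([5.8, 4.5, 0.5, 2.8, 1.3, 2.6]))
frame 1205.5 [368. 178.] (np.float64(-50.5), array([ 0.5915, -0.1128]), array([1.5, 2.8, 4.1, 2.2, 4.6, 3.4]))
frame 66.0 [ 2. 75.] None
paint [434. 240.] ((463.6627197265625, -290.3426818847656), (100.26011657714844, 90.62133026123047), 5.805078029632568) [[409.0, -250.0], [418.0, -340.0], [518.0, -330.0], [509.0, -240.0]]
paint [319. 391.] ((81.14361572265625, -2.4105758666992188), (38.09169006347656, 202.1621551513672), 1.2626827955245972) [[60.0, 98.0], [64.0, -104.0], [102.0, -103.0], [98.0, 99.0]]
paint [171. 305.] ((268.767822265625, 375.3318176269531), (95.62825012207031, 96.65997314453125), 65.52397155761719) [[205.0, 352.0], [293.0, 312.0], [333.0, 399.0], [245.0, 439.0]]
paint [317. 274.] ((370.29754638671875, 9.960197448730469), (63.65744400024414, 64.49990844726562), 1.3759263753890991) [[338.0, 41.0], [339.0, -23.0], [403.0, -22.0], [401.0, 43.0]]
```

```bash
python3 - <<'E'
from h import *
y=np.radians(7);go([.599+.034*np.cos(y)-.0*np.sin(y),.128+.034*np.sin(y),.2],y+np.pi/2)
E
```

```text
turn [-0.     0.002 -0.39 ] shift [-0.3295  0.5752  0.0466] q7 -0.22
```

```bash
python3 -m pendant '[[[0,0,-0.39],[-0.33,0.575,0.047],1],[[0,0,-0.39],[-0.33,0.575,0.047],1],[[0,0,-0.39],[-0.33,0.575,0.047],1],[[0,0,-0.39],[-0.33,0.575,0.047],1],[[0,0,-0.39],[-0.33,0.575,0.047],1],[[0,0,-0.39],[-0.33,0.575,0.047],1],[[0,0,-0.39],[-0.33,0.575,0.047],1],[[0,0,-0.39],[-0.33,0.575,0.047],1],[[0,0,-0.39],[-0.33,0.575,0.047],1],[[0,0,-0.39],[-0.33,0.575,0.047],1]]'
python3 - <<'E'
from h import *
y=np.radians(7);go([.599+.034*np.cos(y),.128+.034*np.sin(y),.2],y+np.pi/2)
E
```

```text
clock: 1.1
tool_pos: [0.5179, 0.2471, 0.211]
eef_rot: [0.663, 0.749, -0.0, -0.0]
contact_force: [0.5, 0.8, 1.0]
opening: 1.0
turn [-0.001  0.     0.   ] shift [-0.1281  0.1     0.0109] q7 0.86
```

```bash
python3 -m pendant '[[[0,0,0],[-0.128,0.1,0.011],1],[[0,0,0],[-0.128,0.1,0.011],1],[[0,0,0],[-0.128,0.1,0.011],1],[[0,0,0],[-0.128,0.1,0.011],1],[[0,0,0],[-0.128,0.1,0.011],1],[[0,0,0],[-0.128,0.1,0.011],1]]'
python3 - <<'E'
from h import *
s=r.get_state();w=r.snapshot('wrist');pickle.dump((s,w),open('w1.pkl','wb'))
print(s['tool_pos'],s['eef_rot'],w['mtx'],w['T_tool_cam'])
im=w['image'];cv2.imwrite('pics/w1.png',im[:,:,::-1])
m,c=blobs(im,(18,120,60),(32,255,255),300)
for x in c[:3]:
    f=fitL('fillet',cast(w,x.reshape(-1,2),.02,(s['tool_pos'],s['eef_rot'])));print(cv2.contourArea(x),x.reshape(-1,2).mean(0),f and(np.degrees(f[0]),f[1],f[2]*1000))
E
```

```text
clock: 1.7
tool_pos: [0.6304, 0.1358, 0.2]
eef_rot: [0.662, 0.75, -0.0, -0.001]
contact_force: [0.4, 0.8, 0.4]
opening: 0.998
[0.63035239 0.13576965 0.20003646] [ 6.61989914e-01  7.49511840e-01 -2.41344799e-05 -1.16367722e-03] [[309.70691629   0.         324.00383438]
 [  0.         309.70691629 198.4665215 ]
 [  0.           0.           1.        ]] [[ 9.99999142e-01  4.44872600e-04  1.23230934e-03 -3.77931530e-04]
 [-7.75150135e-04  9.59194617e-01  2.82745619e-01 -7.27366630e-02]
 [-1.05623871e-03 -2.82746331e-01  9.59194139e-01 -1.38408271e-01]
 [ 0.00000000e+00  0.00000000e+00  0.00000000e+00  1.00000000e+00]]
2226.5 [337.70916335 165.83665339] (np.float64(7.990129586124741), array([0.60090113, 0.12918102]), array([2.37016145, 1.69979341, 1.9039089 , 0.68920252, 1.26561664,
       1.75001789]))
838.5 [431.51396648 342.99068901] (np.float64(147.0687929932619), array([0.86317128, 0.45264641]), array([ 86.62832983,  71.17935962, 102.60176489,  24.17148043,
        32.58316839, 269.20960782]))
506.5 [500.57364341 295.08527132] None
```

View pics/w1.png

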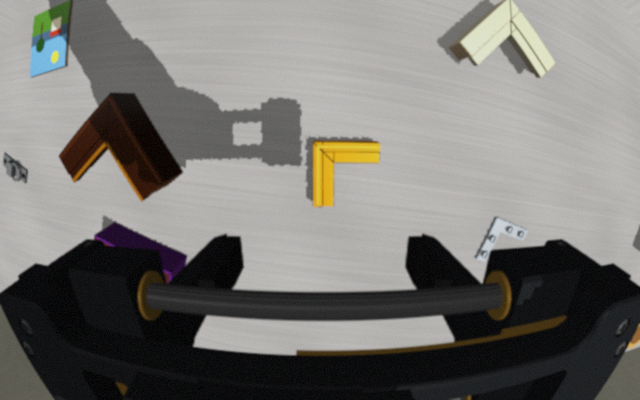

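```bash
cat >> h.py <<'E'
def grip(x,y,yawdeg,dx,dy,z):
    a=np.radians(yawdeg);c,s=np.cos(a),np.sin(a);go([x+c*dx-s*dy,y+s*dx+c*dy,z],a+np.pi/2)
E
python3 -c "
from h import *
grip(.6009,.1292,8,.034,.001,.016)"
```

```text
turn [-0.001 -0.002 -0.014] shift [-0.0026  0.0043  0.1843] q7 1.12
```

```bash
python3 -m pendant '[[[0,0,-0.014],[-0.003,0.004,0.05],0.7],[[0,0,-0.014],[-0.003,0.004,0.1],0.7],[[0,0,-0.014],[-0.003,0.004,0.14],0.7],[[0,0,-0.014],[-0.003,0.004,0.165],0.7],[[0,0,-0.014],[-0.003,0.004,0.18],0.7],[[0,0,-0.014],[-0.003,0.004,0.184],0.7],[[0,0,-0.014],[-0.003,0.004,0.184],0.7]]' 15
python3 -m pendant '[[[0,0,0],[0,0,0],0],[[0,0,0],[0,0,0],0],[[0,0,0],[0,0,0],0],[[0,0,0],[0,0,0],0],[[0,0,0],[0,0,0],0],[[0,0,0],[0,0,0],0]]' 15
```

```text
clock: 2.45
tool_pos: [0.636, 0.1329, 0.017]
eef_rot: [0.657, 0.754, 0.001, -0.0]
contact_force: [0.1, -0.1, -0.0]
opening: 0.703
clock: 3.05
tool_pos: [0.6362, 0.1317, 0.0167]
eef_rot: [0.657, 0.754, 0.0, 0.0]
contact_force: [-1.1, -0.0, 1.5]
opening: 0.249
```

```bash
python3 -m pendant '[[[0,0,0],[0,0,-0.02],0],[[0,0,0],[0,0,-0.05],0],[[0,0,0],[0,0,-0.09],0],[[0,0,0],[0,0,-0.13],0],[[0,0,0],[0,0,-0.14],0]]'
python3 - <<'E'
from h import *
y=5.8;a=np.radians(y);o=np.array([.418,-.340])+np.array([[np.cos(a),-np.sin(a)],[np.sin(a),np.cos(a)]])@[-.005,-.005]
print(o);grip(*o,y,.0353,.001,.15)
E
```

```text
clock: 3.55
tool_pos: [0.6385, 0.1325, 0.1609]
eef_rot: [0.657, 0.753, 0.003, 0.002]
contact_force: [0.3, -0.3, 0.0]
opening: 0.252
[ 0.41353088 -0.34547969]
turn [ 0.007 -0.002  0.035] shift [-0.4433 -0.2524  0.0084] q7 1.11
```

```bash
python3 -m pendant '[[[0,0,0.035],[-0.443,-0.252,0.008],0],[[0,0,0.035],[-0.443,-0.252,0.008],0],[[0,0,0.035],[-0.443,-0.252,0.008],0],[[0,0,0.035],[-0.443,-0.252,0.008],0],[[0,0,0.035],[-0.443,-0.252,0.008],0],[[0,0,0.035],[-0.443,-0.252,0.008],0],[[0,0,0.035],[-0.443,-0.252,0.008],0],[[0,0,0.035],[-0.443,-0.252,0.008],0],[[0,0,0.035],[-0.443,-0.252,0.008],0],[[0,0,0.035],[-0.443,-0.252,0.008],0]]'
python3 -m pendant '[[[0,0,0],[0,0,0],0],[[0,0,0],[-0.0,-0.01,0],0],[[0,0,0],[0,-0.01,0],0],[[0,0,0],[0,-0.01,0],0]]'
python3 - <<'E'
from h import *
s=r.get_state();w=r.snapshot('wrist');pickle.dump((s,w),open('w2.pkl','wb'))
im=w['image'];cv2.imwrite('pics/w2.png',im[:,:,::-1])
print(s['tool_pos'],s['eef_rot'])
E
```

```text
clock: 4.55
tool_pos: [0.4486, -0.3341, 0.1477]
eef_rot: [0.67, 0.742, -0.0, -0.001]
contact_force: [0.8, 0.2, -0.0]
opening: 0.25
clock: 4.95
tool_pos: [0.4405, -0.3318, 0.1484]
eef_rot: [0.669, 0.743, 0.0, -0.0]
contact_force: [0.7, 0.2, 0.1]
opening: 0.248
[ 0.44054109 -0.33182709  0.14838857] [ 6.69423054e-01  7.42881171e-01  3.44583231e-04 -4.70540089e-04]
```

View pics/w2.png

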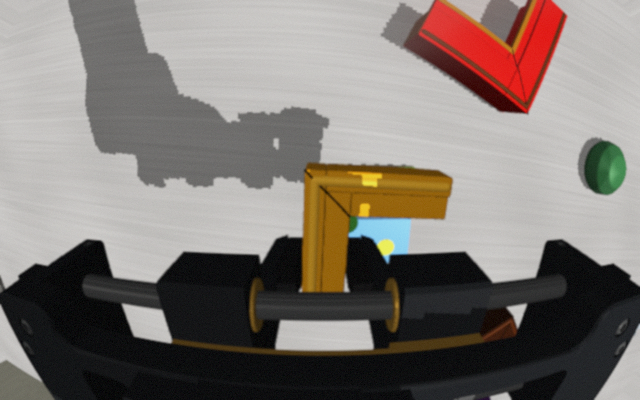

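The wrist view shows the fillet held level (its corner is at (312,170)) with the painting beneath and partly hidden. The red sample is clear, at (490,55). Lowering now.

```bash
python3 -c "
from h import *
grip(.4135,-.3455,5.8,.0353,.001,.0172)"
```

```text
turn [ 0.    -0.001  0.003] shift [-0.0099  0.0065  0.1313] q7 1.75
```

```bash
python3 -m pendant '[[[0,0,0.003],[-0.010,0.007,0.0],0],[[0,0,0.003],[-0.010,0.007,0.04],0],[[0,0,0.003],[-0.010,0.007,0.08],0],[[0,0,0.003],[-0.010,0.007,0.1],0],[[0,0,0.003],[-0.010,0.007,0.11],0],[[0,0,0.003],[-0.01,0.007,0.11],0]]'
python3 - <<'E'
from h import *
grip(.4135,-.3455,5.8,.0353,.001,.0172)
w=r.snapshot('top');cv2.imwrite('pics/t2.png',cv2.resize(w['image'][180:340,380:540,::-1],None,fx=4,fy=4,interpolation=cv2.INTER_CUBIC))
E
```

```text
clock: 5.6
tool_pos: [0.4484, -0.3415, 0.0376]
eef_rot: [0.671, 0.742, 0.0, -0.001]
contact_force: [-0.5, 0.5, -0.1]
opening: 0.251
turn [-0.001 -0.001 -0.001] shift [0.0005 0.0002 0.0204] q7 1.66
```

View pics/t2.png

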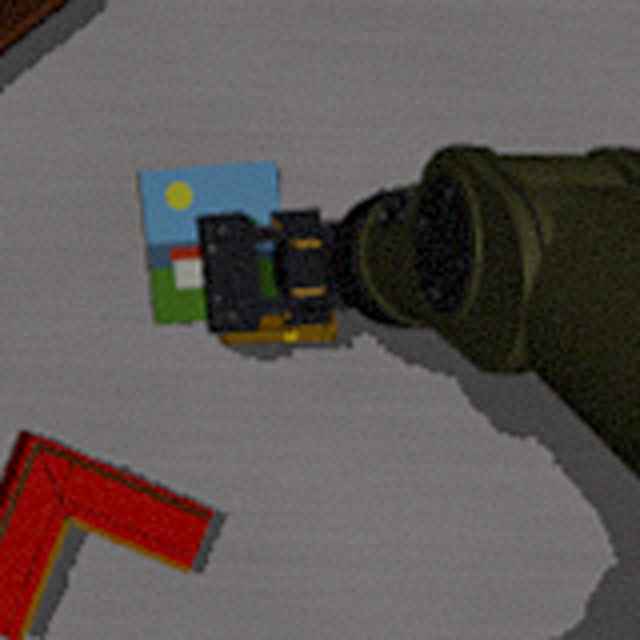

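The top crop shows the fillet around the lower right corner, its outer corner near (335,340) in the crop. It agrees with the plan, so I'm setting it down.

```bash
python3 -m pendant '[[[0,0,0],[0,0,0.008],0],[[0,0,0],[0,0,0.014],0],[[0,0,0],[0,0,0.018],0],[[0,0,0],[0,0,0.02],0],[[0,0,0],[0,0,0.02],0],[[0,0,0],[0,0,0.02],0]]'
python3 -m pendant '[[[0,0,0],[0,0,0],0.3],[[0,0,0],[0,0,0],0.35],[[0,0,0],[0,0,0],0.5],[[0,0,0],[0,0,0],0.5],[[0,0,0],[0,0,-0.02],0.5],[[0,0,0],[0,0,-0.06],0.5],[[0,0,0],[0,0,-0.11],0.7],[[0,0,0],[0,-0.02,-0.15],1],[[0,0,0],[0,-0.04,-0.18],1],[[0,0,0],[0,-0.04,-0.18],1]]'
python3 - <<'E'
from h import *
s=r.get_state();w=r.snapshot('wrist');pickle.dump((s,w),open('w3.pkl','wb'))
im=w['image'];cv2.imwrite('pics/w3.png',im[:,:,::-1])
pose=(s['tool_pos'],s['eef_rot']);print(*pose)
m,c=blobs(im,(18,120,60),(32,255,255),300)
for x in c[:2]:
    f=fitL('fillet',cast(w,x.reshape(-1,2),.02,pose));print(x.reshape(-1,2).mean(0),f and(np.degrees(f[0]),f[1],f[2]*1000))
E
```

```text
clock: 6.25
tool_pos: [0.4482, -0.3428, 0.0186]
eef_rot: [0.672, 0.741, 0.0, 0.0]
contact_force: [-0.7, -1.1, -0.7]
opening: 0.254
clock: 7.25
tool_pos: [0.4071, -0.3487, 0.202]
eef_rot: [0.673, 0.74, -0.001, 0.002]
contact_force: [0.3, -1.1, -0.7]
opening: 0.836
[ 0.40712394 -0.34867735  0.20200255] [ 0.67265634  0.73995039 -0.00087465  0.00247085]
[342.25726141 196.89211618] (np.float64(1.893267425854629), array([ 0.41102605, -0.34506056]), array([1.22156925, 1.82057753, 1.60041567, 1.47933523, 1.4307179 ,
       1.78605496]))
[410.74305556 344.60243056] (np.float64(166.18514041692148), array([ 0.65690076, -0.13370192]), array([197.9630551 , 149.90842894,  44.62300463,  45.79879632,
       216.26524823, 211.05188723]))
```

View pics/w3.png

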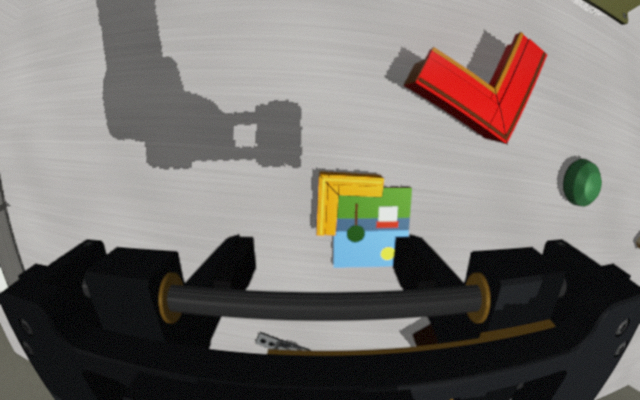

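The fillet's outer corner is at (318,172) and it lies over the painting's lower right corner, with the house and tree still visible. I'll check its yaw relative to the painting more carefully.

```bash
cat >> h.py <<'E'
def rect(P):
    q=cv2.minAreaRect((P*1000).astype(np.float32));return [np.round(v,1) for v in q],cv2.boxPoints(q).round(1).tolist()
def line(P,a,b,tol=.004):
    """least-squares line through contour points near segment a-b (middle 80%)"""
    a,b=np.array(a),np.array(b);u=(b-a)/np.linalg.norm(b-a);n=np.array([-u[1],u[0]]);s=(P-a)@u/np.linalg.norm(b-a);d=(P-a)@n
    k=(abs(d)<tol)&(s>.1)&(s<.9);vx,vy,x,y=cv2.fitLine(P[k].astype(np.float32),cv2.DIST_HUBER,0,.001,.001).ravel()
    return np.degrees(np.arctan2(vy,vx)).round(1),k.sum(),np.array([x,y]).round(4)
E
cat > chk.py <<'E'
from h import *
import sys
r.snapshot
s=r.get_state();w=r.snapshot('wrist')
E
python3 - <<'E'
from h import *
s,w=pickle.load(open('w3.pkl','rb'));pose=(s['tool_pos'],s['eef_rot'])
def edges(w,pose,f=None):
    im=w['image']
    m,c=blobs(im,(18,120,60),(29,255,255),80)
    x=min(c,key=lambda x:abs(x.reshape(-1,2).mean(0)-F).sum());P=cast(w,x.reshape(-1,2),.02,pose);f=fitL('fillet',P)
    y,t,_=f;R=np.array([[np.cos(y),-np.sin(y)],[np.sin(y),np.cos(y)]]);g=lambda *q:R@np.array(q)/1000+t
    print('fillet',np.degrees(y),t,'outer x-arm',line(P,g(-10,-10),g(60,-10)),'outer y-arm',line(P,g(-10,-10),g(-10,60)),'inner',line(P,g(12,12),g(60,12)),line(P,g(12,12),g(12,60)))
    m,c=blobs(im,(40,60,40),(125,255,255),300)
    for x in c:
        if abs(x.reshape(-1,2).mean(0)-F).sum()>90:continue
        P=cast(w,x.reshape(-1,2),.006,pose)
        a=cv2.approxPolyDP((P*1e4).astype(np.float32).reshape(-1,1,2),60,True).reshape(-1,2)/1e4;print('paint',a.round(4).tolist(),rect(P))
        for i in range(len(a)):
            b=a[(i+1)%len(a)]
            if np.linalg.norm(b-a[i])>.03:print(a[i],b,line(P,a[i],b))
F=np.array([342,197]);edges(w,pose)
t=r.snapshot('top');F=np.array([450,250]);pickle.dump(t,open('t3.pkl','wb'));edges(t,None)
E
```

```text
fillet 1.8809311482540572 [ 0.41085438 -0.34526088] outer x-arm (np.float32(3.4), np.int64(49), array([ 0.4313, -0.3543], dtype=float32)) outer y-arm (np.float32(-86.8), np.int64(52), array([ 0.3987, -0.3188], dtype=float32)) inner (np.float32(2.2), np.int64(33), array([ 0.4427, -0.3326], dtype=float32)) (np.float32(-87.0), np.int64(35), array([ 0.422 , -0.3101], dtype=float32))
paint [[0.41019999980926514, -0.25060001015663147], [0.4133000075817108, -0.2799000144004822], [0.42660000920295715, -0.28380000591278076], [0.42879998683929443, -0.33059999346733093], [0.5195000171661377, -0.3264999985694885], [0.5123999714851379, -0.2531000077724457], [0.49970000982284546, -0.2542000114917755], [0.504800021648407, -0.26739999651908875], [0.49149999022483826, -0.2734000086784363], [0.47040000557899475, -0.24070000648498535]] ([array([ 465. , -287.4]), array([101.4,  91.8]), np.float64(5.9)], [[409.79998779296875, -246.89999389648438], [419.29998779296875, -338.20001220703125], [520.0999755859375, -327.79998779296875], [510.70001220703125, -236.5]])
[ 0.4266235  -0.28375605] [ 0.42883325 -0.3
[... 1189 characters left out ...]
y([100.3,  90.9]), np.float64(5.8)], [[409.20001220703125, -250.3000030517578], [418.3999938964844, -340.79998779296875], [518.0999755859375, -330.6000061035156], [509.0, -240.1999969482422]])
[ 0.5169431  -0.32874253] [ 0.50691825 -0.24205   ] (np.float32(-84.9), np.int64(26), array([ 0.5125, -0.2885], dtype=float32))
[ 0.50691825 -0.24205   ] [ 0.41100055 -0.25212684] (np.float32(5.8), np.int64(30), array([ 0.4655, -0.2458], dtype=float32))
[ 0.41100055 -0.25212684] [ 0.42588097 -0.3353705 ] (np.float32(-75.7), np.int64(25), array([ 0.4193, -0.2961], dtype=float32))
[ 0.42588097 -0.3353705 ] [ 0.5169431  -0.32874253] (np.float32(2.0), np.int64(28), array([ 0.4712, -0.3323], dtype=float32))
```

Using the edges the wrist camera sees without wall bias, the fillet origin is about (-6,-7) mm in the painting frame, and the yaw differs by about 2°. Both are within limits. Next is the liner.

```bash
python3 - <<'E'
from h import *
go([.55,0,.22],np.radians(75))
grip(.408,.313,-37,.034,-.004,.2)
E
```

```text
turn [0.001 0.001 0.359] shift [ 0.3317  0.1748 -0.0213] q7 1.83
turn [0.001 0.001 0.743] shift [ 0.6311  0.0862 -0.0016] q7 1.83
```

```bash
python3 -m pendant '[[[0,0,0.36],[0.33,0.175,-0.02],1],[[0,0,0.36],[0.33,0.175,-0.02],1],[[0,0,0.36],[0.33,0.175,-0.02],1],[[0,0,0.36],[0.33,0.175,-0.02],1],[[0,0,0.36],[0.33,0.175,-0.02],1],[[0,0,0.36],[0.33,0.175,-0.02],1],[[0,0,0.36],[0.33,0.175,-0.02],1],[[0,0,0.743],[0.631,0.086,0],1],[[0,0,0.743],[0.631,0.086,0],1],[[0,0,0.743],[0.631,0.086,0],1]]'
python3 - <<'E'
from h import *
grip(.408,.313,-37,.034,-.004,.2)
E
```

```text
clock: 8.35
tool_pos: [0.4907, 0.1207, 0.207]
eef_rot: [0.896, 0.445, -0.001, -0.0]
contact_force: [0.0, 0.3, 0.7]
opening: 1.003
turn [-0.001  0.001 -0.003] shift [ 0.0994 -0.1481  0.0071] q7 0.4
```

```bash
python3 -m pendant '[[[0,0,0],[0.099,-0.148,0.007],1],[[0,0,0],[0.099,-0.148,0.007],1],[[0,0,0],[0.099,-0.148,0.007],1],[[0,0,0],[0.099,-0.148,0.007],1],[[0,0,0],[0.099,-0.148,0.007],1],[[0,0,0],[0.099,-0.148,0.007],1]]'
python3 - <<'E'
from h import *
s=r.get_state();w=r.snapshot('wrist');pickle.dump((s,w),open('w4.pkl','wb'))
im=w['image'];cv2.imwrite('pics/w4.png',im[:,:,::-1])
pose=(s['tool_pos'],s['eef_rot']);print(*pose)
m,c=blobs(im,(22,18,100),(45,90,255),300)
for x in c[:3]:
    f=fitL('liner',cast(w,x.reshape(-1,2),.034,pose));print(cv2.contourArea(x),x.reshape(-1,2).mean(0),f and(np.degrees(f[0]),f[1],f[2]*1000))
E
```

```text
clock: 8.95
tool_pos: [0.4322, 0.2866, 0.2004]
eef_rot: [0.894, 0.448, -0.001, 0.0]
contact_force: [0.1, -0.4, -0.1]
opening: 1.004
[0.43218945 0.28664121 0.20037709] [ 8.94129369e-01  4.47807062e-01 -1.16967143e-03  3.71418821e-04]
5001.0 [355.36111111 166.575     ] (np.float64(-38.43378404013877), array([0.41536773, 0.31857064]), array([1.77658262, 1.52104934, 1.08930911, 0.62689043, 2.41141613,
       0.95995078]))
972.5 [301.68676717  36.22445561] None
```

View pics/w4.png

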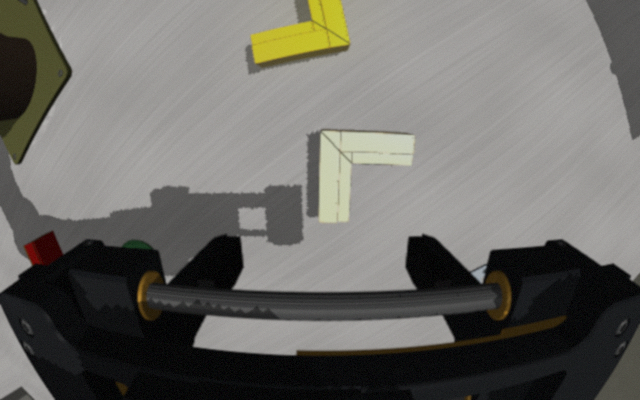

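Cream liner at (355,167) with its corner at (322,132); the fit residuals are under 2.5 mm. The yellow look-alike is at the top.

```bash
python3 -c "
from h import *
grip(.4154,.3186,-38.4,.034,-.004,.0305)"
```

```text
turn [0.    0.003 0.025] shift [ 1.170e-02 -1.000e-04  1.701e-01] q7 0.1
```

```bash
python3 -m pendant '[[[0,0,0.025],[0.012,0,0.04],0.8],[[0,0,0.025],[0.012,0,0.08],0.8],[[0,0,0.025],[0.012,0,0.12],0.8],[[0,0,0.025],[0.012,0,0.15],0.8],[[0,0,0.025],[0.012,0,0.165],0.8],[[0,0,0.025],[0.012,0,0.17],0.8],[[0,0,0.025],[0.012,0,0.17],0.8]]' 30
python3 -m pendant '[[[0,0,0],[0,0,0],0],[[0,0,0],[0,0,0],0],[[0,0,0],[0,0,0],0],[[0,0,0],[0,0,0],0],[[0,0,0],[0,0,0],0],[[0,0,0],[0,0,0],0]]' 30
python3 -c "
from h import *
s=r.get_state();a=np.radians(-38.4);d=s['tool_pos'][:2]-[.4154,.3186];print(d@[np.cos(a),np.sin(a)],d@[-np.sin(a),np.cos(a)])"
```

```text
clock: 9.7
tool_pos: [0.4406, 0.2942, 0.0312]
eef_rot: [0.901, 0.435, -0.001, 0.001]
contact_force: [-0.7, -0.3, -0.1]
opening: 0.8
clock: 10.3
tool_pos: [0.4402, 0.2957, 0.0321]
eef_rot: [0.9, 0.435, 0.0, 0.0]
contact_force: [-0.7, -0.1, 2.7]
opening: 0.354
0.03369195939109887 -0.0025083240394795257
```

```bash
python3 -m pendant '[[[0,0,0],[0,0,-0.02],0],[[0,0,0],[0,0,-0.05],0],[[0,0,0],[0,0,-0.09],0],[[0,0,0],[0,0,-0.13],0],[[0,0,0],[0,0,-0.14],0]]'
python3 - <<'E'
from h import *
y=4.;a=np.radians(y);o=np.array([.413,-.346])+np.array([[np.cos(a),-np.sin(a)],[np.sin(a),np.cos(a)]])@[-.015,-.015]
print(o);go([.55,0,.18],np.radians(75));grip(*o,y,.0337,-.004,.15)
E
```

```text
clock: 10.8
tool_pos: [0.4418, 0.297, 0.1755]
eef_rot: [0.9, 0.435, 0.003, -0.001]
contact_force: [1.0, 0.8, -1.4]
opening: 0.358
[ 0.39908289 -0.36200981]
turn [ 0.003 -0.006 -0.408] shift [-0.1656  0.2692 -0.0052] q7 0.06
turn [ 0.004 -0.006 -0.74 ] shift [-0.5235  0.4033  0.0226] q7 0.06
```

```bash
python3 -m pendant '[[[0,0,-0.41],[-0.166,0.269,-0.005],0],[[0,0,-0.41],[-0.166,0.269,-0.005],0],[[0,0,-0.41],[-0.166,0.269,-0.005],0],[[0,0,-0.41],[-0.166,0.269,-0.005],0],[[0,0,-0.41],[-0.166,0.269,-0.005],0],[[0,0,-0.41],[-0.166,0.269,-0.005],0],[[0,0,-0.74],[-0.523,0.403,0.022],0],[[0,0,-0.74],[-0.523,0.403,0.022],0],[[0,0,-0.74],[-0.523,0.403,0.022],0],[[0,0,-0.74],[-0.523,0.403,0.022],0]]'
python3 -c "
from h import *
grip(.3991,-.362,4,.0337,-.004,.15)"
```

```text
clock: 11.8
tool_pos: [0.485, -0.1794, 0.162]
eef_rot: [0.682, 0.732, -0.0, -0.001]
contact_force: [1.6, -0.0, -0.9]
opening: 0.357
turn [-0.001 -0.001  0.001] shift [-0.1801 -0.065   0.0118] q7 1.38
```

```bash
python3 -m pendant '[[[0,0,0],[-0.18,-0.065,0.012],0],[[0,0,0],[-0.18,-0.065,0.012],0],[[0,0,0],[-0.18,-0.065,0.012],0],[[0,0,0],[-0.18,-0.065,0.012],0],[[0,0,0],[-0.18,-0.065,0.04],0],[[0,0,0],[-0.18,-0.065,0.07],0],[[0,0,0],[-0.18,-0.065,0.085],0],[[0,0,0],[-0.18,-0.065,0.085],0]]'
python3 - <<'E'
from h import *
grip(.3991,-.362,4,.0337,-.004,.0325)
s=r.get_state();w=r.snapshot('wrist');im=w['image'];cv2.imwrite('pics/w5.png',cv2.resize(im[110:290,220:460,::-1],None,fx=3,fy=3,interpolation=cv2.INTER_CUBIC))
pickle.dump((s,w),open('w5.pkl','wb'))
E
```

```text
clock: 12.6
tool_pos: [0.4322, -0.3606, 0.0751]
eef_rot: [0.682, 0.732, -0.0, -0.003]
contact_force: [-0.2, 0.0, -0.9]
opening: 0.361
turn [-0.004 -0.004  0.001] shift [-0.0032  0.0008  0.0426] q7 1.65
```

View pics/w5.png

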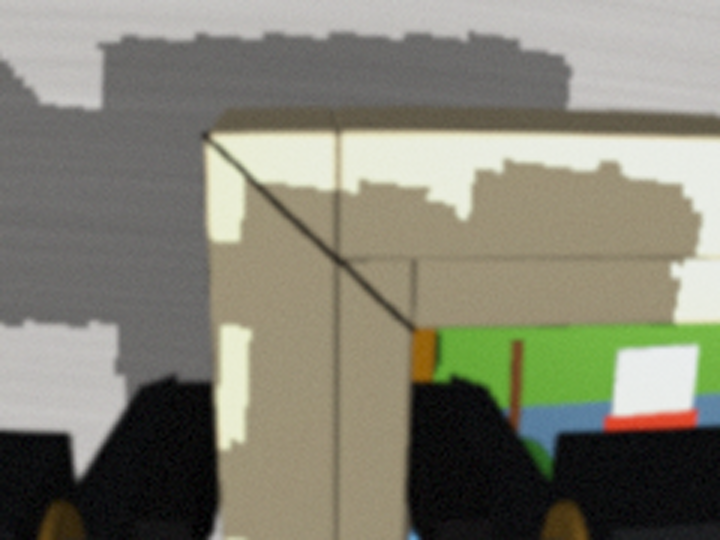

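```bash
python3 - <<'E'
from h import *
s,w=pickle.load(open('w5.pkl','rb'));pose=(s['tool_pos'],s['eef_rot'])
g=lambda x,y,z:cast(w,[[220+x/3,110+y/3]],z,pose)[0]
fe=g(437,350,.018);le=g(413,328,.075);lo=g(206,134,.077)
a=np.radians(4);R=np.array([[np.cos(a),-np.sin(a)],[np.sin(a),np.cos(a)]])
print('fillet inner edge pt in nominal fillet frame (want y=12)',R.T@(fe-[.413,-.346])*1000)
print('liner inner corner (want tcp-rel)',R.T@(le-s['tool_pos'][:2])*1000,'expected',12-33.7,16,'outer',R.T@(lo-s['tool_pos'][:2])*1000,'expected',-20-33.7,-16)
E
```

```text
fillet inner edge pt in nominal fillet frame (want y=12) [22.86338617 12.60710066]
liner inner corner (want tcp-rel) [-21.45015264  15.9218071 ] expected -21.700000000000003 16 outer [-52.79121462 -16.02916717] expected -53.7 -16
```

The crop shows the liner's inner corner at (413,328) and the fillet's inner edge at (437,350). Both are within 1 mm of the plan, so I'm lowering.

```bash
python3 -m pendant '[[[0,0,0],[-0.003,0.001,0.01],0],[[0,0,0],[-0.003,0.001,0.02],0],[[0,0,0],[-0.003,0.001,0.03],0],[[0,0,0],[-0.003,0.001,0.037],0],[[0,0,0],[-0.003,0.001,0.041],0],[[0,0,0],[-0.003,0.001,0.042],0],[[0,0,0],[-0.003,0.001,0.042],0]]'
python3 -c "
from h import *
grip(.3991,-.362,4,.0337,-.004,.0322)"
```

```text
clock: 13.35
tool_pos: [0.4354, -0.3647, 0.0359]
eef_rot: [0.682, 0.732, 0.0, -0.0]
contact_force: [0.0, -0.6, -0.3]
opening: 0.351
turn [-0.    -0.     0.001] shift [ 0.0012 -0.0023  0.0037] q7 1.61
```

```bash
python3 -m pendant '[[[0,0,0],[0.001,-0.002,0.001],0],[[0,0,0],[0.001,-0.002,0.002],0],[[0,0,0],[0.001,-0.002,0.003],0],[[0,0,0],[0.001,-0.002,0.003],0]]'
```

```text
clock: 13.75
tool_pos: [0.4333, -0.3639, 0.0329]
eef_rot: [0.682, 0.731, 0.0, 0.0]
contact_force: [0.4, -0.7, -0.5]
opening: 0.362
```

```bash
python3 -m pendant '[[[0,0,0],[0,0,0.0005],0],[[0,0,0],[0,0,0.0005],0.4],[[0,0,0],[0,0,0.0005],0.45],[[0,0,0],[0,0,0.0005],0.6],[[0,0,0],[0,0,0.0005],0.6],[[0,0,0],[0,0,-0.03],0.6],[[0,0,0],[0,0,-0.08],0.7],[[0,0,0],[0,-0.01,-0.13],1],[[0,0,0],[0,-0.02,-0.17],1],[[0,0,0],[0,-0.02,-0.17],1]]'
python3 - <<'E'
from h import *
s=r.get_state();w=r.snapshot('wrist');pickle.dump((s,w),open('w6.pkl','wb'))
im=w['image'];cv2.imwrite('pics/w6.png',cv2.resize(im[110:290,220:460,::-1],None,fx=3,fy=3,interpolation=cv2.INTER_CUBIC))
pose=(s['tool_pos'],s['eef_rot']);print(*pose)
m,c=blobs(im,(22,18,60),(45,110,255),300)
for x in c[:3]:
    f=fitL('liner',cast(w,x.reshape(-1,2),.034,pose));print(cv2.contourArea(x),x.reshape(-1,2).mean(0),f and(np.degrees(f[0]),f[1],f[2]*1000))
E
```

```text
clock: 14.75
tool_pos: [0.4146, -0.3672, 0.208]
eef_rot: [0.682, 0.731, 0.0, 0.005]
contact_force: [0.2, 0.6, -0.6]
opening: 0.937
[ 0.41461184 -0.36722147  0.20804521] [6.82462805e-01 7.30906406e-01 7.41588263e-05 4.51002527e-03]
4138.5 [362.00596421 174.9582505 ] None
2174.5 [ 15.87659574 364.89787234] (np.float64(-9.961103537562257), array([ 0.98650344, -1.23340219]), array([233.82913467, 639.77680325, 147.78185386, 151.17985232,
       100.04740415,  79.32209089]))
646.5 [620.43478261 391.00869565] (np.float64(100.02030726192064), array([1.00502919, 0.57145497]), array([148.50499718, 297.81737427,  47.64631161,  70.38039801,
        66.00898254, 125.55326407]))
```

View pics/w6.png

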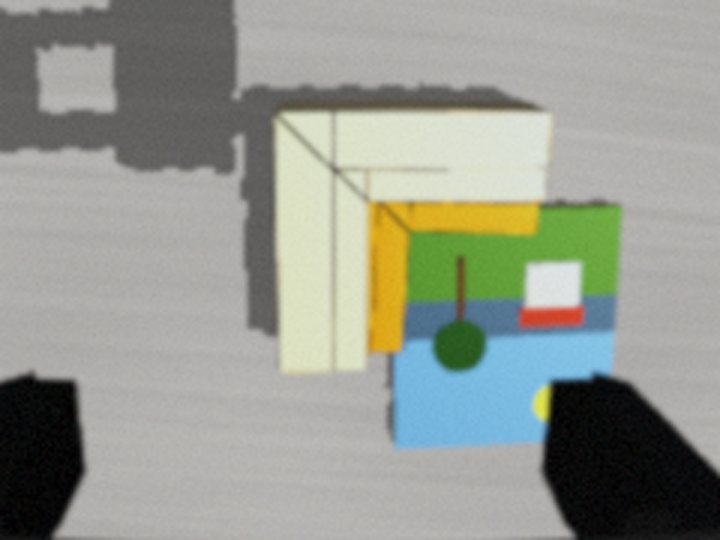

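```bash
python3 - <<'E'
from h import *
s,w=pickle.load(open('w6.pkl','rb'));pose=(s['tool_pos'],s['eef_rot'])
g=lambda q,z:np.array([cast(w,[[220+x/3,110+y/3]],z,pose)[0] for x,y in q])
L=g([(277,110),(282,373),(366,370),(367,202),(548,200),(552,113)],.033)
M=np.array([(-20,-20),(75,-20),(75,12),(12,12),(12,75),(-20,75)])/1000
f=rigid(M,L);print('liner',np.degrees(f[0]),f[1],f[2]*1000)
F=g([(402,352),(409,232),(537,234)],.018);h=rigid(np.array([(60,12),(12,12),(12,60)])/1000,F);print('fillet',np.degrees(h[0]),h[1],h[2]*1000)
P=g([(622,205),(393,448)],.006);k=rigid(np.array([(0,90),(100,0)])/1000,P);print('paint',np.degrees(k[0]),k[1],k[2]*1000)
def rel(a,b):
    c,s_=np.cos(b[0]),np.sin(b[0]);return np.array([[c,s_],[-s_,c]])@(a[1]-b[1])*1000
print('fillet in paint',rel(h,k),'liner in fillet',rel(f,h))
E
```

```text
liner 4.499913270461262 [ 0.40021644 -0.36155624] [0.64450568 0.95849217 0.7108925  0.87628333 0.74866011 0.46537935]
fillet 2.71082223897807 [ 0.41286406 -0.34470054] [0.31519218 0.42267618 0.20702998]
paint 5.840310399290815 [ 0.41999285 -0.3376478 ] [0.34818251 0.34818251]
fillet in paint [-7.80944972 -6.29072886] liner in fillet [-13.43066085 -16.23866993]
```

The crop shows the liner's corner at (277,110) around the gilt fillet, which sits on the painting. Fillet in painting is (-7.8,-6.3) mm and liner in fillet is (-13.4,-16.2) mm, both in range. Next is the frame.

```bash
python3 -c "
from h import *
grip(.5915,-.1128,-50.5,.034,-.009,.22)"
```

```text
turn [0.005 0.002 0.95 ] shift [ 0.2079  0.2071 -0.0145] q7 1.79
```

```bash
python3 -m pendant '[[[0,0,0.95],[0.208,0.207,-0.014],1],[[0,0,0.95],[0.208,0.207,-0.014],1],[[0,0,0.95],[0.208,0.207,-0.014],1],[[0,0,0.95],[0.208,0.207,-0.014],1],[[0,0,0.95],[0.208,0.207,-0.014],1],[[0,0,0.95],[0.208,0.207,-0.014],1],[[0,0,0.95],[0.208,0.207,-0.014],1],[[0,0,0.95],[0.208,0.207,-0.014],1],[[0,0,0.95],[0.208,0.207,-0.014],1]]'
python3 - <<'E'
from h import *
s=r.get_state();w=r.snapshot('wrist');pickle.dump((s,w),open('w7.pkl','wb'))
im=w['image'];cv2.imwrite('pics/w7.png',im[:,:,::-1])
pose=(s['tool_pos'],s['eef_rot']);print(*pose)
m,c=blobs(im,(0,110,15),(16,255,140),300)
for x in c[:4]:
    f=fitL('frame',cast(w,x.reshape(-1,2),.05,pose));print(cv2.contourArea(x),x.reshape(-1,2).mean(0),f and(np.degrees(f[0]),f[1],f[2]*1000))
E
```

```text
clock: 15.7
tool_pos: [0.604, -0.1443, 0.2155]
eef_rot: [0.941, 0.339, -0.002, -0.0]
contact_force: [-1.4, 0.6, 0.0]
opening: 1.001
[ 0.60397795 -0.14431215  0.21553714] [ 9.40831306e-01  3.38871265e-01 -1.64868301e-03 -3.38672823e-05]
6922.5 [353.33774834 165.13465784] (np.float64(-50.77973562121783), array([ 0.59205021, -0.11037204]), array([3.84445555, 2.98393728, 3.9188766 , 3.36276641, 4.1699859 ,
       3.70548647]))
2735.0 [114.25357143  56.29642857] (np.float64(155.4504906827321), array([ 0.34427708, -0.1702981 ]), array([14.5724605 , 20.87054332,  8.80136216,  8.78107677, 21.37934597,
       17.34042223]))
580.0 [  7.30208333 372.97916667] None
```

View pics/w7.png

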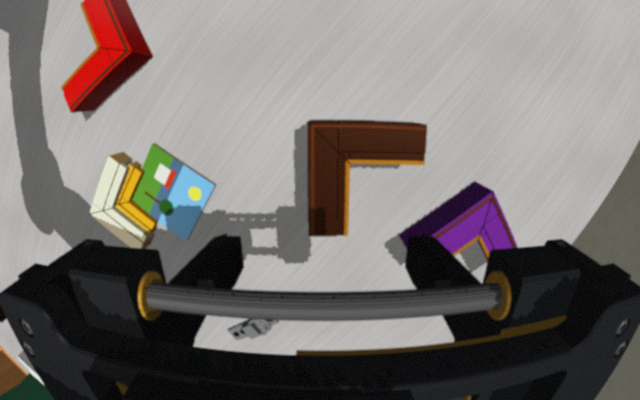

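```bash
python3 - <<'E'
from h import *
s,w=pickle.load(open('w7.pkl','rb'));pose=(s['tool_pos'],s['eef_rot'])
L=cast(w,[(310,123),(309,235),(348,235),(347,161),(425,162),(426,125)],.049,pose)
M=np.array([(-30,-30),(90,-30),(90,12),(12,12),(12,90),(-30,90)])/1000
f=rigid(M,L);print('frame',np.degrees(f[0]),f[1],f[2]*1000)
a=f[0];R=np.array([[np.cos(a),-np.sin(a)],[np.sin(a),np.cos(a)]]);print(((L-f[1])@R*1000).round(1).tolist())
print('purple corners local',((cast(w,[(404,236),(478,184),(490,195),(515,243)],.05,pose)-f[1])@R*1000).round(1).tolist())
grip(*f[1],np.degrees(a),.034,-.009,.0445)
E
```

```text
frame -50.23522285852115 [ 0.59365842 -0.11097332] [3.55234933 0.27290131 0.2103427  3.28203517 2.01509013 1.87568964]
[[-27.7, -27.3], [89.8, -29.9], [89.9, 11.8], [10.2, 9.3], [10.0, 90.5], [-28.2, 89.6]]
purple corners local [[91.6, 73.4], [32.5, 155.6], [45.0, 173.5], [106.9, 223.8]]
turn [-0.001  0.003 -0.004] shift [0.0053 0.0015 0.1713] q7 0.66
```

Frame found with its corner at (310,123). The purple sample is well clear of the inner finger, and the placed corner is at left. Descending to grip.

```bash
python3 -m pendant '[[[0,0,-0.004],[0.005,0.0015,0.04],1],[[0,0,-0.004],[0.005,0.0015,0.08],1],[[0,0,-0.004],[0.005,0.0015,0.12],0.9],[[0,0,-0.004],[0.005,0.0015,0.15],0.9],[[0,0,-0.004],[0.005,0.0015,0.165],0.9],[[0,0,-0.004],[0.005,0.0015,0.171],0.9],[[0,0,-0.004],[0.005,0.0015,0.171],0.9]]' 45
python3 -m pendant '[[[0,0,0],[0,0,0],0],[[0,0,0],[0,0,0],0],[[0,0,0],[0,0,0],0],[[0,0,0],[0,0,0],0],[[0,0,0],[0,0,0],0],[[0,0,0],[0,0,0],0]]' 45
python3 -c "
from h import *
s=r.get_state();a=np.radians(-50.2);d=s['tool_pos'][:2]-[.5937,-.111];print(d@[np.cos(a),np.sin(a)],d@[-np.sin(a),np.cos(a)])"
```

```text
clock: 16.45
tool_pos: [0.61, -0.142, 0.046]
eef_rot: [0.94, 0.34, -0.0, 0.0]
contact_force: [1.3, 0.1, -0.2]
opening: 0.899
clock: 17.05
tool_pos: [0.6096, -0.1419, 0.0463]
eef_rot: [0.94, 0.34, -0.0, 0.0]
contact_force: [-1.3, -1.2, 4.3]
opening: 0.468
0.03398586523551881 -0.00755568506693742
```

```bash
python3 -m pendant '[[[0,0,0],[0,0,-0.015],0],[[0,0,0],[0,0,-0.04],0],[[0,0,0],[0,0,-0.08],0],[[0,0,0],[0,0,-0.11],0],[[0,0,0],[0,0,-0.12],0]]'
python3 - <<'E'
from h import *
y=4.5;a=np.radians(y);o=np.array([.400,-.3616])+np.array([[np.cos(a),-np.sin(a)],[np.sin(a),np.cos(a)]])@[-.025,-.025]
print(o);grip(*o,y,.034,-.009,.155)
E
```

```text
clock: 17.55
tool_pos: [0.6121, -0.141, 0.1698]
eef_rot: [0.94, 0.341, 0.003, 0.001]
contact_force: [1.2, 0.2, -2.1]
opening: 0.471
[ 0.37703854 -0.38848441]
turn [ 0.006 -0.002 -0.954] shift [-0.3166  0.0664  0.0136] q7 0.63
```

```bash
python3 -m pendant '[[[0,0,-0.954],[-0.317,0.066,0.013],0],[[0,0,-0.954],[-0.317,0.066,0.013],0],[[0,0,-0.954],[-0.317,0.066,0.013],0],[[0,0,-0.954],[-0.317,0.066,0.013],0],[[0,0,-0.954],[-0.317,0.066,0.013],0],[[0,0,-0.954],[-0.317,0.066,0.013],0],[[0,0,-0.954],[-0.317,0.066,0.013],0],[[0,0,-0.954],[-0.317,0.066,0.013],0],[[0,0,-0.954],[-0.317,0.066,0.013],0],[[0,0,-0.954],[-0.317,0.066,0.013],0]]'
python3 -c "
from h import *
grip(.3770,-.3885,4.5,.034,-.009,.095)"
```

```text
clock: 18.55
tool_pos: [0.4102, -0.3932, 0.1528]
eef_rot: [0.678, 0.735, 0.001, -0.0]
contact_force: [0.3, 0.2, -2.0]
opening: 0.47
turn [ 0.001 -0.001  0.002] shift [-0.0018  0.0012  0.0578] q7 1.78
```

```bash
python3 -m pendant '[[[0,0,0],[-0.002,0.001,0.02],0],[[0,0,0],[-0.002,0.001,0.04],0],[[0,0,0],[-0.002,0.001,0.05],0],[[0,0,0],[-0.002,0.001,0.05],0],[[0,0,0],[-0.002,0.001,0.05],0]]'
python3 - <<'E'
from h import *
grip(.3770,-.3885,4.5,.034,-.009,.047)
s=r.get_state();w=r.snapshot('wrist');im=w['image'];cv2.imwrite('pics/w8.png',cv2.resize(im[110:290,220:460,::-1],None,fx=3,fy=3,interpolation=cv2.INTER_CUBIC))
pickle.dump((s,w),open('w8.pkl','wb'));print(s['tool_pos'])
E
```

```text
clock: 19.05
tool_pos: [0.4109, -0.3962, 0.1033]
eef_rot: [0.678, 0.735, 0.0, 0.0]
contact_force: [0.5, 0.1, -1.8]
opening: 0.469
turn [ 0.001 -0.     0.001] shift [0.0014 0.0008 0.0563] q7 1.73
[ 0.41091908 -0.3962221   0.10334113]
```

View pics/w8.png

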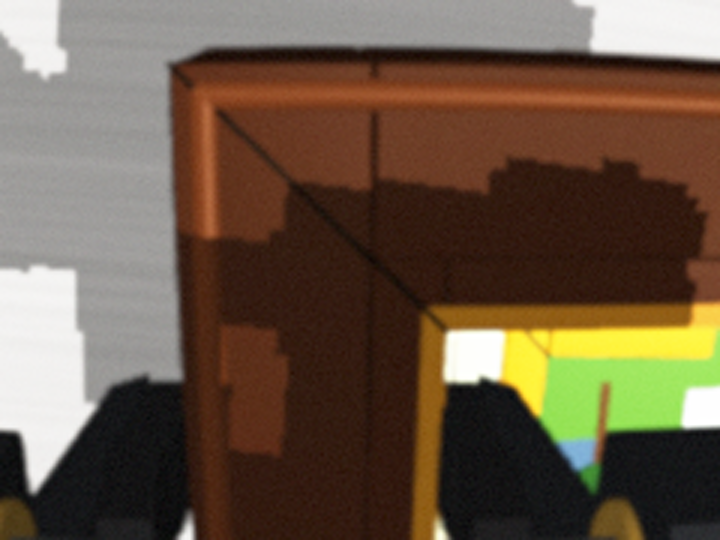

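```bash
python3 - <<'E'
from h import *
s,w=pickle.load(open('w8.pkl','rb'));pose=(s['tool_pos'],s['eef_rot'])
g=lambda x,y,z:cast(w,[[220+x/3,110+y/3]],z,pose)[0]
a=np.radians(4.5);R=np.array([[np.cos(a),-np.sin(a)],[np.sin(a),np.cos(a)]])
print('liner inner edge pt in liner frame (want y=12)',R.T@(g(503,355,.032)-[.400,-.3616])*1000)
print('fillet inner corner world',g(547,355,.018),'fillet est',[.4129,-.3447]+R@[.012,.012])
print('frame inner corner',R.T@(g(443,328,.104)-s['tool_pos'][:2])*1000,'exp',12-34,21,'outer',R.T@(g(172,64,.105)-s['tool_pos'][:2])*1000,'exp',-64,-21)
E
```

```text
liner inner edge pt in liner frame (want y=12) [20.29054097 11.67172846]
fillet inner corner world [ 0.42394202 -0.33272924] fillet est [ 0.4239215  -0.33179548]
frame inner corner [-21.77976657  20.61465333] exp -22 21 outer [-63.34385464 -20.9318453 ] exp -64 -21
```

The frame's inner corner at (443,328) and the liner edge at (503,355) agree with the plan within 1 mm. Lowering the frame.

```bash
python3 -m pendant '[[[0,0,0],[0.001,0.001,0.015],0],[[0,0,0],[0.001,0.001,0.03],0],[[0,0,0],[0.001,0.001,0.04],0],[[0,0,0],[0.001,0.001,0.046],0],[[0,0,0],[0.001,0.001,0.05],0],[[0,0,0],[0.001,0.001,0.053],0],[[0,0,0],[0.001,0.001,0.054],0],[[0,0,0],[0.001,0.001,0.054],0]]'
python3 -c "
from h import *
grip(.3770,-.3885,4.5,.034,-.009,.0465)"
```

```text
clock: 19.9
tool_pos: [0.411, -0.3959, 0.0491]
eef_rot: [0.679, 0.734, 0.0, 0.0]
contact_force: [-0.0, 0.1, -2.7]
opening: 0.471
turn [ 0.  0. -0.] shift [0.001  0.0007 0.0026] q7 1.66
```

```bash
python3 -m pendant '[[[0,0,0],[0,0,0.001],0],[[0,0,0],[0,0,0.002],0],[[0,0,0],[0,0,0.0025],0],[[0,0,0],[0,0,0.0025],0]]'
```

```text
clock: 20.3
tool_pos: [0.4109, -0.3958, 0.0465]
eef_rot: [0.679, 0.734, 0.0, 0.0]
contact_force: [-0.5, -0.4, -2.1]
opening: 0.468
```

```bash
python3 -m pendant '[[[0,0,0],[0,0,0.0005],0],[[0,0,0],[0,0,0.001],0],[[0,0,0],[0,0,0.001],0]]'
```

```text
clock: 20.6
tool_pos: [0.411, -0.3958, 0.0463]
eef_rot: [0.679, 0.734, -0.0, 0.0]
contact_force: [-1.7, 0.6, 6.0]
opening: 0.467
```

Contact: 6 N upwards, so the frame is on the bench. Releasing it and rising.

```bash
python3 -m pendant '[[[0,0,0],[0,0,-0.0005],0.5],[[0,0,0],[0,0,-0.0005],0.55],[[0,0,0],[0,0,-0.0005],0.65],[[0,0,0],[0,0,-0.0005],0.7],[[0,0,0],[0,0,-0.0005],0.7],[[0,0,0],[0,0,-0.03],0.7],[[0,0,0],[0,0,-0.08],0.8],[[0,0,0],[0,0,-0.13],1],[[0,0,0],[0,0,-0.17],1],[[0,0,0],[0,0,-0.17],1]]'
python3 -m pendant '[[[0,0,0],[0,0,0],1],[[0,0,0],[0,0,0],1],[[0,0,0],[0,0,0],1]]'
python3 - <<'E'
from h import *
s=r.get_state();w=r.snapshot('wrist');pickle.dump((s,w),open('w9.pkl','wb'))
im=w['image'];cv2.imwrite('pics/w9.png',cv2.resize(im[110:290,220:460,::-1],None,fx=3,fy=3,interpolation=cv2.INTER_CUBIC))
E
```

```text
clock: 21.6
tool_pos: [0.414, -0.3973, 0.2209]
eef_rot: [0.679, 0.734, 0.001, 0.005]
contact_force: [0.8, -0.4, -0.6]
opening: 0.998
clock: 21.9
tool_pos: [0.4099, -0.3953, 0.2138]
eef_rot: [0.679, 0.734, -0.0, -0.002]
contact_force: [0.0, -0.2, -0.5]
opening: 1.001
```

View pics/w9.png

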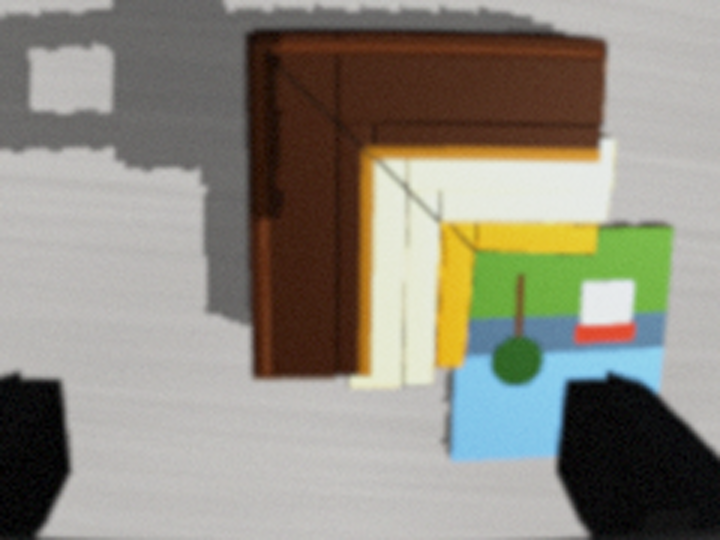

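```bash
python3 - <<'E'
from h import *
s,w=pickle.load(open('w9.pkl','rb'));pose=(s['tool_pos'],s['eef_rot'])
g=lambda q,z:np.array([cast(w,[[220+x/3,110+y/3]],z,pose)[0] for x,y in q])
A=lambda L:np.array([(L,12),(12,12),(12,L)])/1000
B=rigid(A(90),g([(368,374),(372,160),(600,159)],.047))
L=rigid(A(75),g([(433,383),(439,222),(610,222)],.032))
F=rigid(A(60),g([(465,367),(475,252),(597,253)],.018))
P=rigid(np.array([(0,90),(100,0)])/1000,g([(672,226),(449,459)],.006))
def rel(a,b):
    c,s_=np.cos(b[0]),np.sin(b[0]);return (np.array([[c,s_],[-s_,c]])@(a[1]-b[1])*1000).round(1),np.degrees(a[0]-b[0]).round(1)
for n,f in(('frame',B),('liner',L),('fillet',F),('paint',P)):print(n,np.degrees(f[0]).round(1),f[1].round(4),(f[2]*1000).round(1))
print('fillet/paint',rel(F,P),'liner/fillet',rel(L,F),'frame/liner',rel(B,L))
E
```

```text
frame 4.7 [ 0.3768 -0.3892] [0.6 0.8 0.9]
liner 4.5 [ 0.3999 -0.3616] [0.3 0.7 0.7]
fillet 3.0 [ 0.413  -0.3444] [0.5 0.7 0.5]
paint 5.8 [ 0.4198 -0.3381] [0.1 0.1]
fillet/paint (array([-7.4, -5.6]), np.float64(-2.9)) liner/fillet (array([-13.9, -16.5]), np.float64(1.5)) frame/liner (array([-25.2, -25.7]), np.float64(0.2))
```

The last view shows all three samples nested, with the frame's corner at (250,35), and every measure is within limits. The gripper is about 0.2 m up, touching nothing. Handing in.

```bash
python3 -c "
from plant import r
print(r.finish_job())"
```

```text
the job is handed in; nothing more can be done
None
```

I set the gilt fillet, the cream liner and the walnut frame in that order round the painting's lower right corner, then handed in at about 22 s on the robot's clock. I never went near the paperweight, bracket, joiner or look-alikes, though I did not measure them again at the end.

The last wrist view, taken after release, measured:

| Piece | Position (mm) | Yaw difference | Allowed position (mm) |
|---|---|---|---|
| Fillet relative to painting | (-7.4, -5.6) | -2.9° | -11 to 1.5 |
| Liner relative to fillet | (-13.9, -16.5) | 1.5° | -21 to -8.5 |
| Frame relative to liner | (-25.2, -25.7) | 0.2° | -31 to -18.5 |

All yaw differences are under the 5.7° limit, and I could see no tilt in the pictures.

Checks that disagreed:
- **Fillet check after placing:** The first outline fit put it up to about 9 mm off and 2° to 8° askew. The wrist camera had been seeing its outer wall, and the top view was coarse; the edge-based measurements above replaced that fit.
- **Set-down height:** The liner was let go at a reading about 1 mm above its pick-up height, with no contact force felt. The frame was lowered until it pressed on the bench with about 6 N.

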